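Set out the yellow-stoppered calibration flasks in their holders

TASK

Set out the calibration flasks beside the spectrometer: take the three flasks with yellow stoppers, one after another from the smallest to the largest, and stand each upright in the holder of its own size (small in the white, medium in the green, large in the red). Lift them over the other things, keep them upright and set them down gently without dropping them, and leave the flasks with blue stoppers where they stand.

Things in the scene. Friction and masses are not known exactly. Their poses are not given: they have to be found in the camera images.
- flask_small: small flask with yellow stopper: rigid, empty, clear glass, 115 mm tall, 40 to 160 g. Pear-shaped belly 38 mm across (flat foot 33 mm), neck 15 mm across; the top 24 mm are the fixed cylindrical stopper, 22 mm across, yellow with a red dot on top. Loose, upright on the bench, round about z. Origin: centre of the underside; z up
- flask_medium: medium flask with yellow stopper: rigid, empty, clear glass, 135 mm tall, 40 to 160 g. Pear-shaped belly 50 mm across (flat foot 44 mm), neck 15 mm across; the top 24 mm are the fixed cylindrical stopper, 22 mm across, yellow with a red dot on top. Loose, upright on the bench, round about z. Origin: centre of the underside; z up
- flask_large: large flask with yellow stopper: rigid, empty, clear glass, 158 mm tall, 40 to 160 g. Pear-shaped belly 62 mm across (flat foot 55 mm), neck 15 mm across; the top 24 mm are the fixed cylindrical stopper, 22 mm across, yellow with a red dot on top. Loose, upright on the bench, round about z. Origin: centre of the underside; z up
- blue_small: a small flask of the same shape as the small yellow one (115 mm tall, belly 38 mm across) but with a light-blue stopper with a white dot: belongs to the samples, stays where it stands. Loose. Origin: centre of the underside; z up
- blue_medium: a medium flask of the same shape as the medium yellow one (135 mm tall, belly 50 mm across) but with a light-blue stopper with a white dot: belongs to the samples, stays where it stands. Loose. Origin: centre of the underside; z up
- holder_small: the small holder: white round plastic dish fixed to the bench, outside 66 mm across and 14 mm high, with a round open well 54 mm across and 10 mm deep (wall 6 mm, floor 4 mm thick). Takes the small flask, standing in the well. Origin: centre of the underside, at bench height; z up
- holder_medium: the medium holder: green round plastic dish fixed to the bench, outside 78 mm across and 14 mm high, with a round open well 66 mm across and 10 mm deep (wall 6 mm, floor 4 mm thick). Takes the medium flask, standing in the well. Origin: centre of the underside, at bench height; z up
- holder_large: the large holder: red round plastic dish fixed to the bench, outside 90 mm across and 14 mm high, with a round open well 78 mm across and 10 mm deep (wall 6 mm, floor 4 mm thick). Takes the large flask, standing in the well. Origin: centre of the underside, at bench height; z up
Not all that is in view belongs to the job. What is shaped like the flask_small but orange or pink is not meant.

How it is judged:
By the outcome, as a careful person would: the job done as asked, in the order asked, and still so for the second after the job is handed in, with the robot touching nothing.
It also fails if it takes over 93 s, if anything falls off the work surface, if the arm or the gripper's body presses on something with over 40 N, if the wrist force passes 120 N, or if a joint passes its speed limit or range.

ROBOT

A 6-joint arm with a two-finger parallel gripper is mounted at the origin on the work surface. World frame = base frame: x ahead of the robot, y to its left, z up, the work surface at z = 0. Lengths are in m, angles in rad, forces in N, time in s.
With the tool pointing down it reaches from about 0.35 to 0.975 m from the base axis. Payload 4.9 kg.
Tool frame: the origin (TCP) lies at the very end of the fingers, on their centre line; the grasp point (between the pads) lies ctrl.grip_point_offset behind it (ctrl.grip_point_offset is the distance from the TCP to the grasp point, in m); z points along the fingers, y is the line along which they close (so a half turn about z gives the same grasp; the last joint's range is limited). The gripper opens to 85 mm and grips with 20 to 120 N. Pads are 22 mm wide; open, the fingers measure 114 mm over their backs; the gripper's body (76 mm by 85 mm) begins 54 mm behind the grasp point. The pads swing forward as they close: fully open they stand 13 mm farther back than shut.
Start: joints at [1.075, 0.053, 1.613, -0, 1.476, -0.119], TCP at [0.23, 0.581, 0.231] pointing down, gripper open.
Joint ranges: [-3.01, 3.01], [-1.01, 2.22], [0.06, 2.58], [-1.02, 4.17], [0.09, 2.62], [-3.14, 3.14]. Speed limits (rad/s): [2.57, 2.57, 3.14, 3.14, 3.14, 3.14].

INTERFACE

Orientations are given as a rotation vector (axis times angle).
In Python, from station import ctrl gives the robot as it stands. The module is installed in compiled form; this text tells all that it offers.
- The arm moves only by the tool drive_tool, never from a script. Its argument "steps" is a list of rows, each an object with "translation": the shift along the tool's x, y, z normalised to -1 to 1, where 1 is 4 cm, a list of three; "angular": the turn, a rotation vector about the tool's x, y, z normalised to -1 to 1, where 1 is 8 degrees, a list of three; "gripper": the opening, from 0 (shut) to 1 (fully open). In form: [{"translation": [dx, dy, dz], "angular": [wx, wy, wz], "gripper": gripper}, ...]. A call has 1 to 8 rows; each row shifts and turns the commanded pose from where the row before left it, along the tool's axes as they then stand; what a row does not reach is not made up. A row lasts 1/8 s, in which the tool goes at most 62.5 mm and 10.7 degrees, less where a joint would pass 70% of its speed; a pose out of reach is approached as far as the arm can. A call with a number of a shift or a turn outside -1 to 1 is refused whole. A call with a gripper value outside its range is refused whole. The fingers move at their own pace and stop on an object; "force" is the grip in N (left out, the last holds). Time passes only in rows, so rows that do not move let the fingers close. It gives the time, the measured TCP pose, the force, the opening and the grip force at its end, in the units of the state.
- ctrl.get_obs(): the state, without advancing time (a new reading comes with each control period).
- ctrl.get_image(name): name is "scene" or "top"; returns a dict with "color" (420x560x3 uint8, red, green, blue), "depth" (420x560 float32, m along the optical axis (not along the pixel's ray), 0 where there is no reading), "fx", "fy", "cx", "cy" (pixels), "R" (3x3) and "t" (3): a world point X has camera coordinates R X + t. Camera axes: x right, y down, z forward; pixel columns grow to the right and rows downward; lengths in m; the calibration is good to about 2 mm. A picture is of the moment at which its call begins.
- ctrl.finish_job(): hands the job in; it is judged then, once.
The state is a dict: "t": time; "q": joint angles; "dq": joint speeds; "effort": joint torques, N m; "tool_pos": TCP position; "tool_rot": TCP orientation; "contact_force": force on the tool from outside, world axes, zero at the start; "wrist_torque": the same for the moment, N m; "opening": finger opening in m; "grip_force": force on a finger pad.
Only numpy, scipy, OpenCV 4.12 (cv2) and the standard library are available. Lean on these libraries where they do the work, as an engineer would, in place of code of your own. Each camera call takes 0.05 s, during which the arm holds its last target. There are 200 camera calls.

## Working session

There is one attempt and no reset: what is moved stays moved. The work goes in short steps, Python scripts to look and compute and a tool call to move; the robot and the scene stay as the last step left them, time stands still between calls to the robot, and variables do not carry over. Pictures are saved under pics/ and viewed, at most 14 in all, crops included, and the job is handed in when it is done.

Besides the shell and the picture viewer there is one more tool, called after "Emit:" as name(argument=value, ...) on one line, values as JSON. drive_tool: Moves the arm, as the interface text tells. Its arguments: {"type":"object","properties":{"steps":{"type":"array"},"force":{"type":"number"}},"required":["steps"]}

```bash
mkdir -p pics; python3 - <<'E'
from station import ctrl
import cv2,numpy as np,pickle
o=ctrl.get_obs()
print({k:np.round(v,3).tolist() for k,v in o.items()},ctrl.grip_point_offset)
for n in("scene","top"):
    im=ctrl.get_image(n); pickle.dump(im,open(n+".pkl","wb"))
    cv2.imwrite(f"pics/{n}0.png",cv2.cvtColor(im["color"],cv2.COLOR_RGB2BGR))
    print(n,im["fx"],im["cx"],im["cy"],np.round(-im["R"].T@im["t"],3),np.round(im["R"],2).tolist())
E
```

```text
{'t': 0.0, 'q': [1.075, 0.053, 1.614, -0.0, 1.476, -0.119], 'dq': [-0.001, 0.002, -0.0, 0.002, -0.0, -0.002], 'effort': [0.0, -39.37, -37.017, -0.0, 0.007, 0.0], 'tool_pos': [0.23, 0.581, 0.23], 'tool_rot': [-0.588, -3.085, 0.003], 'contact_force': [0.069, -0.454, -0.283], 'wrist_torque': [0.002, 0.023, -0.022], 'grip_force': 0.0, 'opening': 0.085} 0.0187
scene 489.3552519433367 283.6988972052724 206.33478982390997 [ 1.303 -0.597  0.838] [[0.59, 0.81, -0.01], [0.49, -0.37, -0.79], [-0.64, 0.46, -0.62]]
top 399.00928058995703 278.19257514461805 205.06693361307487 [ 0.294 -0.     0.938] [[-0.01, -1.0, 0.03], [-0.98, 0.01, -0.18], [0.18, -0.03, -0.98]]
```

View pics/scene0.png

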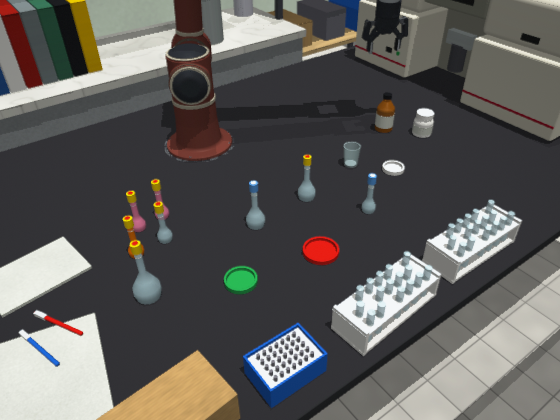

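View pics/top0.png

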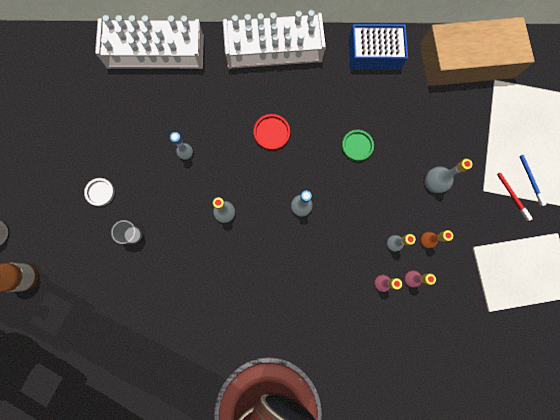

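Scene view: the clear yellow-stoppered flasks have their stoppers at (158,208) small, (307,160) medium and (135,246) large. The holders are at (393,168) white, (241,279) green and (320,250) red. In the top view the stoppers are at (410,239), (218,203) and (466,164), and the holders at (99,192), (358,145) and (272,132). Pink and orange decoys stand close to the small flask.

```bash
cat > h.py <<'E'
import cv2,numpy as np
def blobs(im,lo,hi,a=8):
    hsv=cv2.cvtColor(im["color"],cv2.COLOR_RGB2HSV)
    m=cv2.inRange(hsv,np.array(lo),np.array(hi))
    n,_,s,c=cv2.connectedComponentsWithStats(m)
    return [(c[i],s[i]) for i in range(1,n) if s[i][4]>=a]
def ray(im,p):
    d=im["R"].T@np.array([(p[0]-im["cx"])/im["fx"],(p[1]-im["cy"])/im["fy"],1.])
    return -im["R"].T@im["t"],d/np.linalg.norm(d)
def onz(im,p,z):
    c,d=ray(im,p); return c+d*(z-c[2])/d[2]
def tri(a,pa,b,pb):
    (c,d),(e,f)=ray(a,pa),ray(b,pb)
    s=np.linalg.lstsq(np.c_[d,-f],e-c,rcond=None)[0]
    P,Q=c+s[0]*d,e+s[1]*f
    return (P+Q)/2,np.linalg.norm(P-Q)
def holder(im,lo,hi,near):
    hsv=cv2.cvtColor(im["color"],cv2.COLOR_RGB2HSV)
    m=cv2.inRange(hsv,np.array(lo),np.array(hi))
    cs=cv2.findContours(m,cv2.RETR_EXTERNAL,cv2.CHAIN_APPROX_NONE)[0]
    c=min(cs,key=lambda c:np.linalg.norm(c.reshape(-1,2).mean(0)-near)+(1e3 if len(c)<30 else 0))
    return c.reshape(-1,2)
def circ(P): # circle fit
    A=np.c_[2*P[:,:2],np.ones(len(P))]; x=np.linalg.lstsq(A,(P[:,:2]**2).sum(1),rcond=None)[0]
    return x[:2],np.sqrt(x[2]+x[0]**2+x[1]**2)
E
python3 - <<'E'
from h import *; import pickle
S,T=[pickle.load(open(n+".pkl","rb")) for n in("scene","top")]
for n,im in(("S",S),("T",T)):
    print(n,"yellow",[(np.round(c,1).tolist(),s.tolist()) for c,s in blobs(im,(20,150,100),(34,255,255))if s[4]<300])
    print(n,"red",[(np.round(c,1).tolist(),int(s[4])) for c,s in blobs(im,(0,190,120),(8,255,255),4)if s[4]<60])
    print(n,"blue",[(np.round(c,1).tolist(),int(s[4])) for c,s in blobs(im,(95,60,120),(112,255,255))if s[4]<300])
H={"small":((0,0,150),(180,60,255),(393,168),(99,192)),"med":((50,120,60),(75,255,255),(241,279),(358,145)),"large":((0,190,90),(8,255,255),(320,250),(272,132))}
for k,(lo,hi,a,b) in H.items():
    a,b=holder(S,lo,hi,a),holder(T,lo,hi,b)
    ca,cb=cv2.fitEllipse(a)[0],cv2.fitEllipse(b)[0]
    p,e=tri(S,ca,T,cb); print(k,p.round(4),round(e,4),len(a),len(b),[onz(im,c,.012).round(4).tolist() for im,c in((S,ca),(T,cb))])
E
```

```text
S yellow [([306.9, 160.4], [303, 155, 9, 11, 69]), ([155.6, 185.1], [151, 179, 10, 12, 81]), ([130.9, 196.8], [126, 190, 10, 13, 86]), ([158.4, 208.1], [153, 202, 11, 12, 84]), ([127.9, 222.4], [122, 215, 12, 14, 98]), ([135.7, 247.7], [129, 240, 13, 15, 126])]
S red [([307.2, 155.6], 5), ([155.2, 180.6], 5), ([130.0, 192.5], 6), ([157.7, 203.2], 10), ([127.0, 217.5], 8), ([134.5, 242.7], 14)]
S blue [([372.3, 178.6], 62), ([253.6, 186.4], 76), ([43.0, 351.3], 208)]
T yellow [([463.4, 165.0], [457, 159, 15, 12, 79]), ([221.0, 205.1], [216, 200, 8, 9, 15]), ([443.8, 236.2], [439, 231, 14, 10, 55]), ([405.9, 240.3], [402, 235, 10, 10, 30]), ([427.8, 278.7], [422, 274, 14, 11, 55]), ([391.4, 282.5], [389, 278, 7, 11, 28]), ([399.3, 285.3], [396, 280, 6, 10, 13])]
T red [([271.7, 115.5], 12), ([262.2, 118.2], 11), ([281.0, 117.5], 4), ([276.5, 118.8], 6), ([257.0, 121.2], 4), ([282.9, 121.0], 8), ([256.4, 133.0], 58), ([286.7, 134.1], 56), ([267.5, 148.0], 4), ([466.2, 163.8], 5), ([448.8, 235.0], 9)]
T blue [([174.4, 136.5], 56), ([529.8, 173.7], 114), ([306.0, 195.3], 57)]
small [0.4942 0.3952 0.013 ] 0.0011 50 77 [[0.4932, 0.3956, 0.012], [0.4947, 0.3961, 0.012]]
med [ 0.6084 -0.2226  0.0079] 0.0016 90 89 [[0.6114, -0.2252, 0.012], [0.6074, -0.221, 0.012]]
large [ 0.6395 -0.0222  0.0079] 0.0181 92 61 [[0.6464, -0.0165, 0.012], [0.6327, -0.0295, 0.012]]
```

```bash
python3 - <<'E'
from h import *; import pickle
S,T=[pickle.load(open(n+".pkl","rb")) for n in("scene","top")]
def dot(im,near):  # centroid of redness near the dot
    b=im["color"].astype(float); x,y=near; r=4
    w=b[y-r:y+r+1,x-r:x+r+1]; wt=np.clip(w[...,0]-w[...,1]-60,0,None)*(w[...,2]<90)
    wt=wt*(w[...,0]>110)
    yy,xx=np.mgrid[y-r:y+r+1,x-r:x+r+1]; return (wt*xx).sum()/wt.sum(),(wt*yy).sum()/wt.sum()
F={"small":((158,203),(410,239),.115),"med":((307,156),(218,203),.135),"large":((134,243),(467,164),.158),"orange":((127,217),(448,235),.115),"pinkA":((130,192),(431,279),.115),"pinkB":((155,181),(397,284),.115)}
for k,(a,b,z) in F.items():
    a,b=dot(S,a),dot(T,b); p,e=tri(S,a,T,b)
    print(k,np.round(a,1),np.round(b,1),p.round(4),round(e,4),[onz(im,c,z).round(4).tolist()[:2] for im,c in((S,a),(T,b))])
for k,a,b in(("bs",(372.3,176.5),(175,137)),("bm",(253.6,184),(306,196))):
    p,e=tri(S,a,T,b);print(k,p.round(3),round(e,4))
H={"small":((0,0,110),(180,70,255),(393,168),(99,192)),"med":((45,90,40),(85,255,255),(241,279),(358,145)),"large":((0,150,60),(10,255,255),(320,250),(272,132))}
for k,(lo,hi,a,b) in H.items():
    a,b=holder(S,lo,hi,a),holder(T,lo,hi,b)
    ca,cb=[cv2.fitEllipse(cv2.convexHull(c))[0] for c in(a,b)]
    p,e=tri(S,ca,T,cb); print(k,p.round(4),round(e,4),len(a),len(b),[onz(im,c,.01).round(4).tolist() for im,c in((S,ca),(T,cb))])
E
```

```text
small [157.6 203.2] [410.1 238.7] [ 0.3677 -0.2978  0.1161] 0.0023 [[0.3653, -0.2982], [0.3683, -0.2971]]
med [306.9 155.9] [217.6 202.1] [0.4436 0.0999 0.137 ] 0.0018 [[0.4409, 0.1009], [0.4445, 0.101]]
large [134.4 242.7] [466.8 163.3] [ 0.5173 -0.4104  0.1591] 0.0024 [[0.515, -0.411], [0.518, -0.4098]]
orange [126.9 217.5] [447.9 234.9] [ 0.3749 -0.3783  0.1161] 0.0025 [[0.3724, -0.3789], [0.3755, -0.3775]]
pinkA [129.9 192.4] [430.4 278.7] [ 0.2854 -0.3343  0.116 ] 0.0024 [[0.2828, -0.3348], [0.2859, -0.3335]]
pinkB [154.8 180.8] [396.5 283.3] [ 0.2769 -0.2636  0.1164] 0.0024 [[0.2739, -0.2639], [0.2774, -0.263]]
bs [0.592 0.198 0.111] 0.0002
bm [ 0.457 -0.08   0.13 ] 0.0003
small [0.4945 0.3957 0.0096] 0.0027 54 80 [[0.4948, 0.3935, 0.01], [0.4952, 0.3968, 0.01]]
med [ 0.6081 -0.2225  0.0077] 0.002 90 91 [[0.6095, -0.2244, 0.01], [0.6078, -0.2211, 0.01]]
large [ 0.6429 -0.0121  0.0075] 0.0023 95 104 [[0.6444, -0.0149, 0.01], [0.6427, -0.0111, 0.01]]
```

Emit:
drive_tool(steps=[{"translation":[0,0,0],"angular":[0,0,-0.9],"gripper":0.7},{"translation":[0,0,0],"angular":[0,0,-0.9],"gripper":0.7},{"translation":[0,0,0],"angular":[0,0,-0.9],"gripper":0.7},{"translation":[-1,-1,0],"angular":[0,0,0],"gripper":0.7},{"translation":[-1,-1,0],"angular":[0,0,0],"gripper":0.7},{"translation":[-1,-1,0],"angular":[0,0,0],"gripper":0.7},{"translation":[-1,-1,0],"angular":[0,0,0],"gripper":0.7},{"translation":[-1,-1,0],"angular":[0,0,0],"gripper":0.7}], force=30)

```text
t: 1.1
tool_pos: [0.4308, 0.3796, 0.2308]
tool_rot: [0.0, -3.141, 0.0]
contact_force: [0.7, 1.0, 0.3]
opening: 0.0598
grip_force: 0.0
```

Emit:
drive_tool(steps=[{"translation":[0,-1,0],"angular":[0,0,0],"gripper":0.7},{"translation":[0,-1,0],"angular":[0,0,0],"gripper":0.7},{"translation":[0,-1,0],"angular":[0,0,0],"gripper":0.7},{"translation":[0,-1,0],"angular":[0,0,0],"gripper":0.7},{"translation":[0,-1,0],"angular":[0,0,0],"gripper":0.7},{"translation":[0,-1,0],"angular":[0,0,0],"gripper":0.7},{"translation":[0,-1,0],"angular":[0,0,0],"gripper":0.7},{"translation":[0,-1,0],"angular":[0,0,0],"gripper":0.7}])

```text
t: 2.1
tool_pos: [0.4296, 0.06, 0.2309]
tool_rot: [0.001, -3.141, 0.0]
contact_force: [1.4, -0.9, -0.3]
opening: 0.0594
grip_force: 0.0
```

Emit:
drive_tool(steps=[{"translation":[0,-1,0],"angular":[0,0,0],"gripper":0.7},{"translation":[0,-1,0],"angular":[0,0,0],"gripper":0.7},{"translation":[0,-1,0],"angular":[0,0,0],"gripper":0.7},{"translation":[0,-1,0],"angular":[0,0,0],"gripper":0.7},{"translation":[0,-1,0],"angular":[0,0,0],"gripper":0.7},{"translation":[0.5,-1,0],"angular":[0,0,0],"gripper":0.7},{"translation":[0.5,-1,0],"angular":[0,0,0],"gripper":0.7},{"translation":[0.5,-1,0],"angular":[0,0,0],"gripper":0.7}])

```text
t: 3.1
tool_pos: [0.3691, -0.2599, 0.2308]
tool_rot: [0.0, -3.141, -0.001]
contact_force: [0.1, -0.8, 0.1]
opening: 0.0599
grip_force: 0.0
```

Emit:
drive_tool(steps=[{"translation":[0.05,-0.95,0],"angular":[0,0,0],"gripper":0.7},{"translation":[0,0,0.8],"angular":[0,0,0],"gripper":0.7},{"translation":[0,0,0.9],"angular":[0,0,0],"gripper":0.7},{"translation":[0,0,0.9],"angular":[0,0,0],"gripper":0.7},{"translation":[0,0,0.7],"angular":[0,0,0],"gripper":0.7},{"translation":[0,0,0.4],"angular":[0,0,0],"gripper":0.7},{"translation":[0,0,0],"angular":[0,0,0],"gripper":0.7}])

```text
t: 3.98
tool_pos: [0.3675, -0.2961, 0.0821]
tool_rot: [0.0, -3.14, -0.003]
contact_force: [-0.6, -0.9, 0.1]
opening: 0.0595
grip_force: 0.0
```

Emit:
drive_tool(steps=[{"translation":[0,0,0],"angular":[0,0,0],"gripper":0.2},{"translation":[0,0,0],"angular":[0,0,0],"gripper":0.0},{"translation":[0,0,0],"angular":[0,0,0],"gripper":0.0},{"translation":[0,0,0],"angular":[0,0,0],"gripper":0.0},{"translation":[0,0,0],"angular":[0,0,0],"gripper":0.0},{"translation":[0,0,0],"angular":[0,0,0],"gripper":0.0}])

```text
t: 4.72
tool_pos: [0.3689, -0.2979, 0.0848]
tool_rot: [-0.0, 3.14, -0.004]
contact_force: [-0.1, -0.5, 6.8]
opening: 0.0211
grip_force: 29.7
```

Emit:
drive_tool(steps=[{"translation":[0,0,-0.2],"angular":[0,0,0],"gripper":0.0},{"translation":[0,0,-0.6],"angular":[0,0,0],"gripper":0.0},{"translation":[0,0,-1],"angular":[0,0,0],"gripper":0.0},{"translation":[0,0,-1],"angular":[0,0,0],"gripper":0.0},{"translation":[0,0,-1],"angular":[0,0,0],"gripper":0.0},{"translation":[0,0,-0.7],"angular":[0,0,0],"gripper":0.0},{"translation":[0,0,-0.1],"angular":[0,0,0],"gripper":0.0}])

```text
t: 5.6
tool_pos: [0.3687, -0.2973, 0.2695]
tool_rot: [-0.0, 3.139, -0.004]
contact_force: [0.8, -0.6, -1.6]
opening: 0.0211
grip_force: 29.4
```

```bash
cat > snap.py <<'E'
import sys,cv2,pickle
from station import ctrl
v,n,x,y,w,h,k=sys.argv[1],sys.argv[2],*map(int,sys.argv[3:])
im=ctrl.get_image(v);pickle.dump(im,open(n+".pkl","wb"))
c=cv2.cvtColor(im["color"],cv2.COLOR_RGB2BGR)[y:y+h,x:x+w]
cv2.imwrite(f"pics/{n}.png",cv2.resize(c,None,fx=k,fy=k,interpolation=cv2.INTER_CUBIC))
E
python3 snap.py scene s1 60 80 200 200 3
```

```text
(no output)
```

View pics/s1.png

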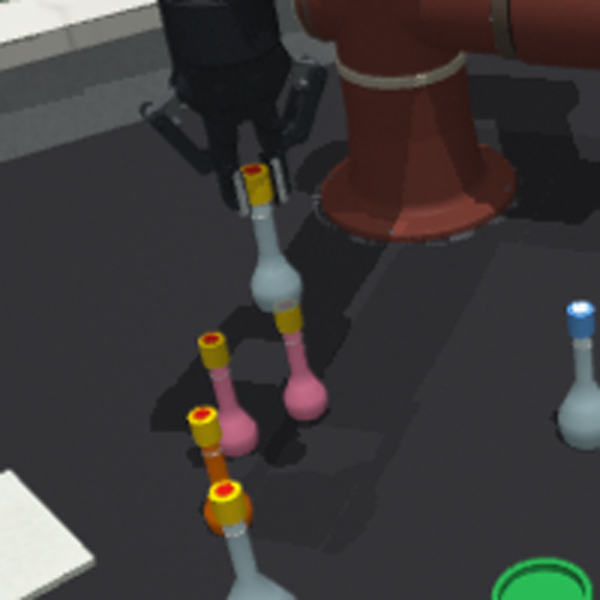

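The small flask hangs upright in the gripper, with its stopper at about (255,185) in the crop. The pink and orange flasks are undisturbed.

Emit:
drive_tool(steps=[{"translation":[-0.1,0.4,0],"angular":[0,0,0],"gripper":0.0},{"translation":[-0.2,0.8,0],"angular":[0,0,0],"gripper":0.0},{"translation":[-0.2,1,0],"angular":[0,0,0],"gripper":0.0},{"translation":[-0.2,1,0],"angular":[0,0,0],"gripper":0.0},{"translation":[-0.2,1,0],"angular":[0,0,0],"gripper":0.0},{"translation":[-0.2,1,0],"angular":[0,0,0],"gripper":0.0},{"translation":[-0.2,1,0],"angular":[0,0,0],"gripper":0.0},{"translation":[-0.2,1,0],"angular":[0,0,0],"gripper":0.0}])

```text
t: 6.65
tool_pos: [0.4269, -0.0064, 0.265]
tool_rot: [0.001, -3.138, -0.002]
contact_force: [0.2, 0.2, -1.3]
opening: 0.0211
grip_force: 29.5
```

Emit:
drive_tool(steps=[{"translation":[-0.2,1,0],"angular":[0,0,0],"gripper":0.0},{"translation":[-0.2,1,0],"angular":[0,0,0],"gripper":0.0},{"translation":[-0.2,1,0],"angular":[0,0,0],"gripper":0.0},{"translation":[-0.2,1,0],"angular":[0,0,0],"gripper":0.0},{"translation":[-0.2,1,0],"angular":[0,0,0],"gripper":0.0},{"translation":[-0.2,1,0],"angular":[0,0,0],"gripper":0.0},{"translation":[-0.2,1,0],"angular":[0,0,0],"gripper":0.0},{"translation":[-0.2,0.8,0],"angular":[0,0,0],"gripper":0.0}])

```text
t: 7.65
tool_pos: [0.4901, 0.3051, 0.2647]
tool_rot: [0.003, -3.137, 0.002]
contact_force: [0.4, -1.4, -0.4]
opening: 0.0213
grip_force: 29.5
```

Emit:
drive_tool(steps=[{"translation":[0,0.8,0],"angular":[0,0,0],"gripper":0.0},{"translation":[0,0.6,0],"angular":[0,0,0],"gripper":0.0},{"translation":[0,0.5,0],"angular":[0,0,0],"gripper":0.0},{"translation":[0,0.4,0],"angular":[0,0,0],"gripper":0.0},{"translation":[0,0,0],"angular":[0,0,0],"gripper":0.0},{"translation":[0,0,0],"angular":[0,0,0],"gripper":0.0}])

```text
t: 8.4
tool_pos: [0.4921, 0.3947, 0.2674]
tool_rot: [0.0, 3.142, -0.001]
contact_force: [0.8, -1.0, -0.3]
opening: 0.0209
grip_force: 29.5
```

Emit:
drive_tool(steps=[{"translation":[-0.05,0.05,0.5],"angular":[0,0,0],"gripper":0.0},{"translation":[0,0,0.9],"angular":[0,0,0],"gripper":0.0},{"translation":[0,0,0.9],"angular":[0,0,0],"gripper":0.0},{"translation":[0,0,0.7],"angular":[0,0,0],"gripper":0.0},{"translation":[0,0,0.5],"angular":[0,0,0],"gripper":0.0},{"translation":[0,0,0.3],"angular":[0,0,0],"gripper":0.0},{"translation":[0,0,0],"angular":[0,0,0],"gripper":0.0}])

```text
t: 9.28
tool_pos: [0.4937, 0.3968, 0.1144]
tool_rot: [-0.0, -3.14, 0.001]
contact_force: [0.1, -0.6, 0.3]
opening: 0.0212
grip_force: 29.5
```

```bash
python3 snap.py scene s2 333 90 120 120 5;python3 -c "
from station import ctrl;print(ctrl.get_obs()['tool_pos'],ctrl.get_obs()['tool_rot'])"
```

```text
[0.49430471 0.39730076 0.1156807 ] [-1.45483310e-04  3.14105428e+00  5.11099580e-04]
```

View pics/s2.png

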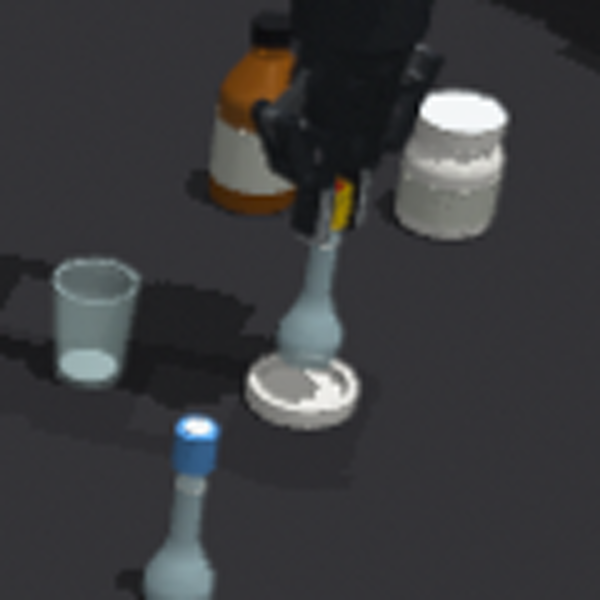

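The small flask hangs about 26 mm above the white dish's floor. Its foot at (308,362) in the crop is centred over the dish at (303,390), allowing for the lean of verticals in this view.

Emit:
drive_tool(steps=[{"translation":[0,0,0.25],"angular":[0,0,0],"gripper":0.0},{"translation":[0,0,0.2],"angular":[0,0,0],"gripper":0.0},{"translation":[0,0,0.1],"angular":[0,0,0],"gripper":0.0},{"translation":[0,0,0.05],"angular":[0,0,0],"gripper":0.0},{"translation":[0,0,0],"angular":[0,0,0],"gripper":0.0}])

```text
t: 9.95
tool_pos: [0.494, 0.3972, 0.0912]
tool_rot: [0.0, -3.141, 0.0]
contact_force: [0.1, 0.8, -0.3]
opening: 0.0209
grip_force: 29.5
```

Emit:
drive_tool(steps=[{"translation":[0,0,0.03],"angular":[0,0,0],"gripper":0.0},{"translation":[0,0,0.03],"angular":[0,0,0],"gripper":0.0},{"translation":[0,0,0],"angular":[0,0,0],"gripper":0.0}])

```text
t: 10.32
tool_pos: [0.494, 0.3972, 0.0889]
tool_rot: [-0.0, 3.142, 0.0]
contact_force: [0.3, -0.6, -0.4]
opening: 0.0207
grip_force: 29.6
```

Emit:
drive_tool(steps=[{"translation":[0,0,0.03],"angular":[0,0,0],"gripper":0.0},{"translation":[0,0,0.02],"angular":[0,0,0],"gripper":0.0},{"translation":[0,0,0],"angular":[0,0,0],"gripper":0.0}])

```text
t: 10.7
tool_pos: [0.4948, 0.3975, 0.0889]
tool_rot: [-0.0, 3.14, 0.001]
contact_force: [-1.3, -1.4, 7.6]
opening: 0.0212
grip_force: 30.2
```

Emit:
drive_tool(steps=[{"translation":[0,0,0],"angular":[0,0,0],"gripper":0.3},{"translation":[0,0,0],"angular":[0,0,0],"gripper":0.45},{"translation":[0,0,0],"angular":[0,0,0],"gripper":0.7},{"translation":[0,0,0],"angular":[0,0,0],"gripper":0.7},{"translation":[0,0,-0.3],"angular":[0,0,0],"gripper":0.7},{"translation":[0,0,-0.8],"angular":[0,0,0],"gripper":0.7},{"translation":[0,0,-1],"angular":[0,0,0],"gripper":0.7},{"translation":[0,0,-1],"angular":[0,0,0],"gripper":0.7}])

```text
t: 11.7
tool_pos: [0.494, 0.3972, 0.2131]
tool_rot: [-0.0, 3.141, 0.001]
contact_force: [0.2, 1.1, 0.5]
opening: 0.0602
grip_force: 0.0
```

Emit:
drive_tool(steps=[{"translation":[0.2,-1,0],"angular":[0,0,0],"gripper":0.7},{"translation":[0.2,-1,0],"angular":[0,0,0],"gripper":0.7},{"translation":[0.2,-1,0],"angular":[0,0,0],"gripper":0.7},{"translation":[0.2,-1,0],"angular":[0,0,0],"gripper":0.7},{"translation":[0.2,-1,0],"angular":[0,0,0],"gripper":0.7},{"translation":[0.2,-1,0],"angular":[0,0,0],"gripper":0.7},{"translation":[0.1,-1,0],"angular":[0,0,0],"gripper":0.7},{"translation":[0,-0.42,0],"angular":[0,0,0],"gripper":0.7}])

```text
t: 12.7
tool_pos: [0.4421, 0.099, 0.2119]
tool_rot: [0.003, 3.14, 0.0]
contact_force: [0.3, -0.1, 0.2]
opening: 0.0599
grip_force: 0.0
```

```bash
python3 snap.py scene s3 260 90 200 150 4
```

```text
(no output)
```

View pics/s3.png

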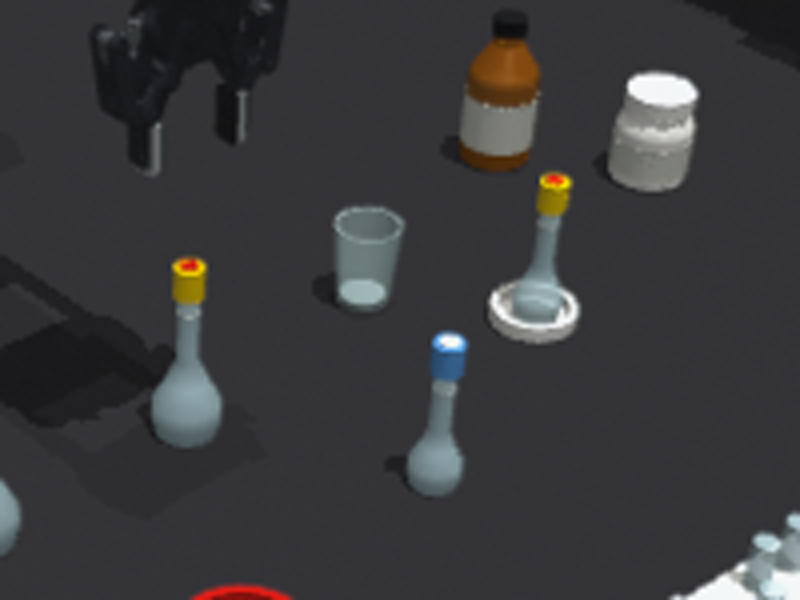

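The small flask stands upright in the white dish at crop (535,310). The gripper is over the medium flask, whose stopper is at (190,280).

Emit:
drive_tool(steps=[{"translation":[0,0.03,0.6],"angular":[0,0,0],"gripper":0.7},{"translation":[0,0,0.9],"angular":[0,0,0],"gripper":0.7},{"translation":[0,0,0.8],"angular":[0,0,0],"gripper":0.7},{"translation":[0,0,0.45],"angular":[0,0,0],"gripper":0.7},{"translation":[0,0,0],"angular":[0,0,0],"gripper":0.7}])

```text
t: 13.38
tool_pos: [0.4413, 0.102, 0.0998]
tool_rot: [0.001, -3.139, -0.0]
contact_force: [0.3, 1.9, -0.9]
opening: 0.0597
grip_force: 0.0
```

Emit:
drive_tool(steps=[{"translation":[0,0,0],"angular":[0,0,0],"gripper":0.2},{"translation":[0,0,0],"angular":[0,0,0],"gripper":0.0},{"translation":[0,0,0],"angular":[0,0,0],"gripper":0.0},{"translation":[0,0,0],"angular":[0,0,0],"gripper":0.0},{"translation":[0,0,0],"angular":[0,0,0],"gripper":0.0},{"translation":[0,0,0],"angular":[0,0,0],"gripper":0.0}])

```text
t: 14.12
tool_pos: [0.4433, 0.1013, 0.1025]
tool_rot: [-0.0, 3.139, -0.001]
contact_force: [-0.9, -2.1, 6.0]
opening: 0.0211
grip_force: 29.5
```

Emit:
drive_tool(steps=[{"translation":[0,0,-0.2],"angular":[0,0,0],"gripper":0.0},{"translation":[0,0,-0.6],"angular":[0,0,0],"gripper":0.0},{"translation":[0,0,-1],"angular":[0,0,0],"gripper":0.0},{"translation":[0,0,-1],"angular":[0,0,0],"gripper":0.0},{"translation":[0,0,-1],"angular":[0,0,0],"gripper":0.0},{"translation":[0,0,-0.7],"angular":[0,0,0],"gripper":0.0},{"translation":[0,0,-0.1],"angular":[0,0,0],"gripper":0.0}])

```text
t: 15.0
tool_pos: [0.4427, 0.1018, 0.2871]
tool_rot: [-0.001, 3.138, 0.001]
contact_force: [-0.3, 0.4, -0.8]
opening: 0.0208
grip_force: 29.5
```

Emit:
drive_tool(steps=[{"translation":[-0.2,-0.4,0],"angular":[0,0,0],"gripper":0.0},{"translation":[-0.4,-0.8,0],"angular":[0,0,0],"gripper":0.0},{"translation":[-0.5,-0.95,0],"angular":[0,0,0],"gripper":0.0},{"translation":[-0.5,-0.95,0],"angular":[0,0,0],"gripper":0.0},{"translation":[-0.5,-0.95,0],"angular":[0,0,0],"gripper":0.0},{"translation":[-0.5,-0.95,0],"angular":[0,0,0],"gripper":0.0},{"translation":[-0.5,-0.95,0],"angular":[0,0,0],"gripper":0.0},{"translation":[-0.5,-0.95,0],"angular":[0,0,0],"gripper":0.0}])

```text
t: 16.0
tool_pos: [0.5855, -0.1766, 0.2817]
tool_rot: [-0.001, -3.137, -0.003]
contact_force: [0.7, 0.9, -0.3]
opening: 0.0211
grip_force: 29.6
```

Emit:
drive_tool(steps=[{"translation":[-0.35,-0.7,0],"angular":[0,0,0],"gripper":0.0},{"translation":[-0.2,-0.4,0],"angular":[0,0,0],"gripper":0.0},{"translation":[0,-0.1,0],"angular":[0,0,0],"gripper":0.0},{"translation":[0,0,0],"angular":[0,0,0],"gripper":0.0}])

```text
t: 16.5
tool_pos: [0.6076, -0.222, 0.2844]
tool_rot: [0.001, -3.141, -0.001]
contact_force: [0.3, 0.4, -0.3]
opening: 0.0208
grip_force: 29.7
```

Lower by 0.155 to about 20 mm above the floor.

Emit:
drive_tool(steps=[{"translation":[0,0,0.5],"angular":[0,0,0],"gripper":0.0},{"translation":[0,0,0.9],"angular":[0,0,0],"gripper":0.0},{"translation":[0,0,0.9],"angular":[0,0,0],"gripper":0.0},{"translation":[0,0,0.8],"angular":[0,0,0],"gripper":0.0},{"translation":[0,0,0.5],"angular":[0,0,0],"gripper":0.0},{"translation":[0,0,0.3],"angular":[0,0,0],"gripper":0.0},{"translation":[0,0,0],"angular":[0,0,0],"gripper":0.0}])

```text
t: 17.38
tool_pos: [0.6079, -0.2221, 0.1283]
tool_rot: [0.001, -3.141, -0.001]
contact_force: [0.6, -0.5, -0.9]
opening: 0.0214
grip_force: 29.7
```

```bash
python3 snap.py scene s4 140 160 200 150 4
```

```text
(no output)
```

View pics/s4.png

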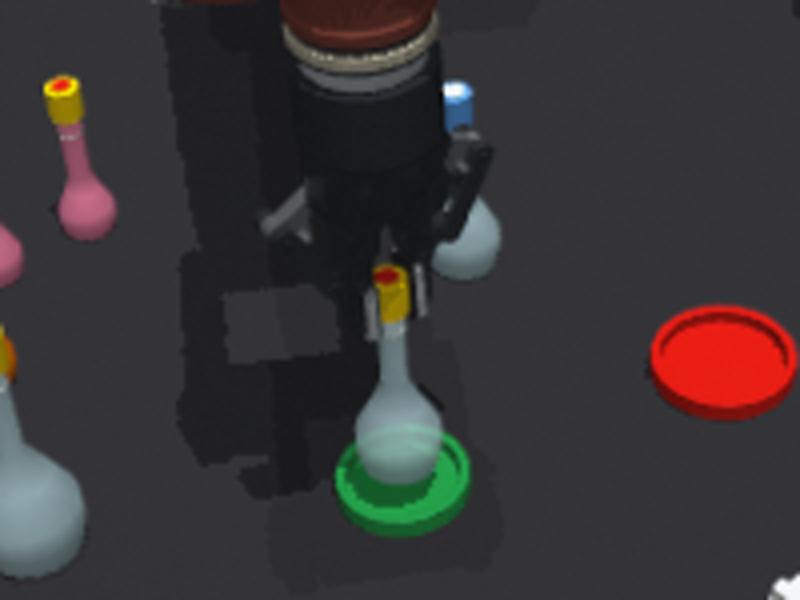

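The medium flask hangs centred over the green dish, with its belly at crop (400,440) and the dish at (403,478).

Emit:
drive_tool(steps=[{"translation":[0,0,0.2],"angular":[0,0,0],"gripper":0.0},{"translation":[0,0,0.15],"angular":[0,0,0],"gripper":0.0},{"translation":[0,0,0.1],"angular":[0,0,0],"gripper":0.0},{"translation":[0,0,0.04],"angular":[0,0,0],"gripper":0.0},{"translation":[0,0,0],"angular":[0,0,0],"gripper":0.0}])

```text
t: 18.05
tool_pos: [0.6081, -0.2224, 0.1092]
tool_rot: [0.0, -3.141, -0.0]
contact_force: [0.0, -0.3, -0.9]
opening: 0.0209
grip_force: 29.7
```

Emit:
drive_tool(steps=[{"translation":[0,0,0.03],"angular":[0,0,0],"gripper":0.0},{"translation":[0,0,0.02],"angular":[0,0,0],"gripper":0.0},{"translation":[0,0,0],"angular":[0,0,0],"gripper":0.0}])

```text
t: 18.42
tool_pos: [0.6081, -0.2224, 0.1073]
tool_rot: [0.0, -3.142, -0.0]
contact_force: [0.1, -0.3, -0.8]
opening: 0.0213
grip_force: 29.7
```

Emit:
drive_tool(steps=[{"translation":[0,0,0.03],"angular":[0,0,0],"gripper":0.0},{"translation":[0,0,0.02],"angular":[0,0,0],"gripper":0.0},{"translation":[0,0,0],"angular":[0,0,0],"gripper":0.0}])

```text
t: 18.8
tool_pos: [0.6087, -0.2227, 0.1065]
tool_rot: [-0.0, 3.14, -0.001]
contact_force: [-0.5, 0.9, 5.6]
opening: 0.0212
grip_force: 30.0
```

Contact made. Release and rise.

Emit:
drive_tool(steps=[{"translation":[0,0,0],"angular":[0,0,0],"gripper":0.3},{"translation":[0,0,0],"angular":[0,0,0],"gripper":0.45},{"translation":[0,0,0],"angular":[0,0,0],"gripper":0.7},{"translation":[0,0,0],"angular":[0,0,0],"gripper":0.7},{"translation":[0,0,-0.3],"angular":[0,0,0],"gripper":0.7},{"translation":[0,0,-0.8],"angular":[0,0,0],"gripper":0.7},{"translation":[0,0,-1],"angular":[0,0,0],"gripper":0.7},{"translation":[0,0,-1],"angular":[0,0,0],"gripper":0.7}])

```text
t: 19.8
tool_pos: [0.6082, -0.2224, 0.2315]
tool_rot: [-0.0, 3.141, -0.001]
contact_force: [0.3, -0.1, -0.1]
opening: 0.0599
grip_force: 0.0
```

Emit:
drive_tool(steps=[{"translation":[0.45,-0.9,0],"angular":[0,0,0],"gripper":0.7},{"translation":[0.45,-0.9,0],"angular":[0,0,0],"gripper":0.7},{"translation":[0.45,-0.9,0],"angular":[0,0,0],"gripper":0.7},{"translation":[0.45,-0.9,0],"angular":[0,0,0],"gripper":0.7},{"translation":[0.35,-0.8,0],"angular":[0,0,0],"gripper":0.7},{"translation":[0.13,-0.3,0],"angular":[0,0,0],"gripper":0.7},{"translation":[0,0,0],"angular":[0,0,0],"gripper":0.7}])

```text
t: 20.68
tool_pos: [0.5169, -0.4107, 0.2298]
tool_rot: [0.001, 3.141, 0.0]
contact_force: [-0.2, 0.2, -0.4]
opening: 0.0602
grip_force: 0.0
```

```bash
python3 snap.py scene s5 60 120 240 190 3
```

```text
(no output)
```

View pics/s5.png

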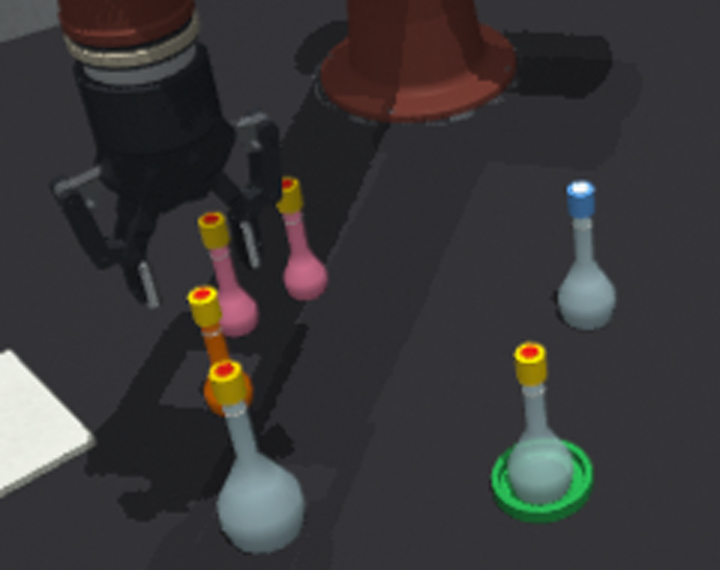

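The medium flask stands in the green dish at crop (540,475). The large flask, with its stopper at (227,385), is untouched below the gripper.

Emit:
drive_tool(steps=[{"translation":[0,0,0.6],"angular":[0,0,0],"gripper":0.7},{"translation":[0,0,0.9],"angular":[0,0,0],"gripper":0.7},{"translation":[0,0,0.7],"angular":[0,0,0],"gripper":0.7},{"translation":[0,0,0.42],"angular":[0,0,0],"gripper":0.7},{"translation":[0,0,0],"angular":[0,0,0],"gripper":0.7}])

```text
t: 21.35
tool_pos: [0.5168, -0.409, 0.1231]
tool_rot: [0.002, -3.14, -0.003]
contact_force: [0.0, 0.5, -0.1]
opening: 0.0599
grip_force: 0.0
```

Emit:
drive_tool(steps=[{"translation":[0,0,0],"angular":[0,0,0],"gripper":0.2},{"translation":[0,0,0],"angular":[0,0,0],"gripper":0.0},{"translation":[0,0,0],"angular":[0,0,0],"gripper":0.0},{"translation":[0,0,0],"angular":[0,0,0],"gripper":0.0},{"translation":[0,0,0],"angular":[0,0,0],"gripper":0.0},{"translation":[0,0,0],"angular":[0,0,0],"gripper":0.0}])

```text
t: 22.1
tool_pos: [0.5177, -0.4113, 0.1264]
tool_rot: [-0.0, 3.139, -0.004]
contact_force: [0.6, -0.1, 5.9]
opening: 0.0214
grip_force: 29.8
```

Emit:
drive_tool(steps=[{"translation":[0,0,-0.2],"angular":[0,0,0],"gripper":0.0},{"translation":[0,0,-0.6],"angular":[0,0,0],"gripper":0.0},{"translation":[0,0,-1],"angular":[0,0,0],"gripper":0.0},{"translation":[0,0,-1],"angular":[0,0,0],"gripper":0.0},{"translation":[0,0,-1],"angular":[0,0,0],"gripper":0.0},{"translation":[0,0,-0.7],"angular":[0,0,0],"gripper":0.0},{"translation":[0,0,-0.1],"angular":[0,0,0],"gripper":0.0}])

```text
t: 22.98
tool_pos: [0.5174, -0.4109, 0.3111]
tool_rot: [-0.0, 3.139, -0.004]
contact_force: [0.2, -0.3, -1.5]
opening: 0.021
grip_force: 29.5
```

Emit:
drive_tool(steps=[{"translation":[-0.1,0.4,0],"angular":[0,0,0],"gripper":0.0},{"translation":[-0.25,0.8,0],"angular":[0,0,0],"gripper":0.0},{"translation":[-0.3,1,0],"angular":[0,0,0],"gripper":0.0},{"translation":[-0.3,1,0],"angular":[0,0,0],"gripper":0.0},{"translation":[-0.3,1,0],"angular":[0,0,0],"gripper":0.0},{"translation":[-0.3,1,0],"angular":[0,0,0],"gripper":0.0},{"translation":[-0.3,1,0],"angular":[0,0,0],"gripper":0.0},{"translation":[-0.3,1,0],"angular":[0,0,0],"gripper":0.0}])

```text
t: 23.98
tool_pos: [0.602, -0.1196, 0.3054]
tool_rot: [0.001, -3.137, -0.003]
contact_force: [0.5, -0.3, -1.3]
opening: 0.0211
grip_force: 29.5
```

Emit:
drive_tool(steps=[{"translation":[-0.3,0.9,0],"angular":[0,0,0],"gripper":0.0},{"translation":[-0.3,0.8,0],"angular":[0,0,0],"gripper":0.0},{"translation":[-0.25,0.6,0],"angular":[0,0,0],"gripper":0.0},{"translation":[-0.15,0.4,0],"angular":[0,0,0],"gripper":0.0},{"translation":[0,0.05,0],"angular":[0,0,0],"gripper":0.0},{"translation":[0,0,0],"angular":[0,0,0],"gripper":0.0}])

```text
t: 24.72
tool_pos: [0.6424, -0.0127, 0.3079]
tool_rot: [-0.0, -3.14, 0.0]
contact_force: [-0.4, 0.2, -0.6]
opening: 0.0211
grip_force: 29.5
```

Emit:
drive_tool(steps=[{"translation":[0,0,0.5],"angular":[0,0,0],"gripper":0.0},{"translation":[0,0,0.9],"angular":[0,0,0],"gripper":0.0},{"translation":[0,0,0.9],"angular":[0,0,0],"gripper":0.0},{"translation":[0,0,0.8],"angular":[0,0,0],"gripper":0.0},{"translation":[0,0,0.5],"angular":[0,0,0],"gripper":0.0},{"translation":[0,0,0.3],"angular":[0,0,0],"gripper":0.0},{"translation":[0,0,0],"angular":[0,0,0],"gripper":0.0}])

```text
t: 25.6
tool_pos: [0.6425, -0.0126, 0.1518]
tool_rot: [-0.0, -3.14, -0.0]
contact_force: [0.3, -0.4, -1.8]
opening: 0.0211
grip_force: 29.5
```

```bash
python3 snap.py scene s6 210 140 200 150 4
```

```text
(no output)
```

View pics/s6.png

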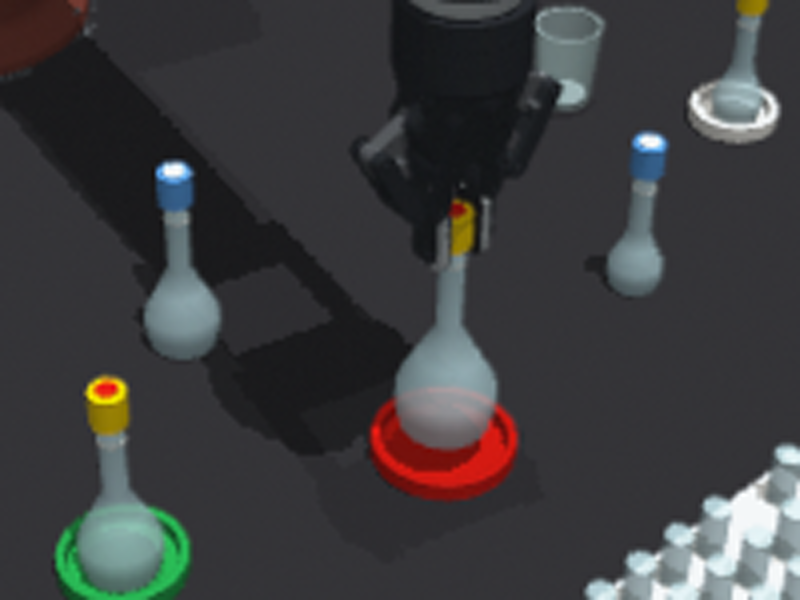

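The large flask hangs centred over the red dish, with its belly at crop (445,390) and the dish at (444,440).

Emit:
drive_tool(steps=[{"translation":[0,0,0.2],"angular":[0,0,0],"gripper":0.0},{"translation":[0,0,0.15],"angular":[0,0,0],"gripper":0.0},{"translation":[0,0,0.1],"angular":[0,0,0],"gripper":0.0},{"translation":[0,0,0.04],"angular":[0,0,0],"gripper":0.0},{"translation":[0,0,0.03],"angular":[0,0,0],"gripper":0.0},{"translation":[0,0,0.02],"angular":[0,0,0],"gripper":0.0},{"translation":[0,0,0],"angular":[0,0,0],"gripper":0.0}])

```text
t: 26.52
tool_pos: [0.6429, -0.0124, 0.131]
tool_rot: [-0.0, 3.141, 0.0]
contact_force: [-0.1, -0.5, -0.9]
opening: 0.021
grip_force: 29.5
```

Emit:
drive_tool(steps=[{"translation":[0,0,0.02],"angular":[0,0,0],"gripper":0.0},{"translation":[0,0,0.02],"angular":[0,0,0],"gripper":0.0},{"translation":[0,0,0],"angular":[0,0,0],"gripper":0.0}])

```text
t: 26.9
tool_pos: [0.6434, -0.0124, 0.1305]
tool_rot: [-0.0, 3.14, -0.0]
contact_force: [-1.5, 0.3, 5.6]
opening: 0.0214
grip_force: 30.0
```

Emit:
drive_tool(steps=[{"translation":[0,0,0],"angular":[0,0,0],"gripper":0.3},{"translation":[0,0,0],"angular":[0,0,0],"gripper":0.45},{"translation":[0,0,0],"angular":[0,0,0],"gripper":0.7},{"translation":[0,0,0],"angular":[0,0,0],"gripper":0.7},{"translation":[0,0,-0.3],"angular":[0,0,0],"gripper":0.7},{"translation":[0,0,-0.8],"angular":[0,0,0],"gripper":0.7},{"translation":[0,0,-1],"angular":[0,0,0],"gripper":0.7},{"translation":[0,0,-1],"angular":[0,0,0],"gripper":0.7}])

```text
t: 27.9
tool_pos: [0.6429, -0.0124, 0.2555]
tool_rot: [-0.0, 3.141, -0.0]
contact_force: [0.2, -0.6, 0.4]
opening: 0.0594
grip_force: 0.0
```

Emit:
drive_tool(steps=[{"translation":[0,0,-0.5],"angular":[0,0,0],"gripper":0.7},{"translation":[0,0,0],"angular":[0,0,0],"gripper":0.7},{"translation":[0,0,0],"angular":[0,0,0],"gripper":0.7}])

```text
t: 28.28
tool_pos: [0.6421, -0.0123, 0.2711]
tool_rot: [0.0, -3.138, -0.001]
contact_force: [0.5, 0.8, -0.5]
opening: 0.0598
grip_force: 0.0
```

```bash
python3 snap.py scene s7 0 0 560 420 1
```

```text
(no output)
```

View pics/s7.png

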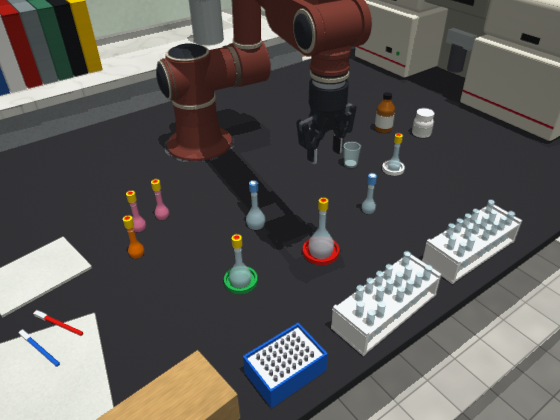

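All three flasks stand upright in their holders: small at (393,165), medium at (240,278) and large at (320,248). The blue ones are where they were, and the gripper is clear.

```bash
python3 -c "
from station import ctrl;print(ctrl.finish_job())"
```

```text
the job is handed in; nothing more can be done
None
```

The small, medium and large yellow-stoppered flasks stand upright in the white, green and red holders, placed in that order; the blue-stoppered flasks were not moved, and I handed the job in at about 28 s of the 93 s allowed.

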